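Purge the torch gas from the welder's remote box

TASK

Purge the torch before welding, on the welder's remote control box: with the fingertips gently press the square push button in and keep it in for at least one second, and let it come up again. Then press the smallest round button in to end the purge, let it come up and withdraw. Do not touch the other controls on the box or the loose things around it.

Things in the scene. Friction and masses are not known exactly. Their poses are not given: they have to be found in the camera images.
- panel: remote control box fixed to the bench: black, flat bare aluminium top plate, 200 (its x) x 290 (its y) x 60 mm high; origin at the centre of its underside on the bench, x axis away from the robot at yaw 0, z up. Six black-topped controls stand on it in two rows of three, the rows 90 mm apart along its x and 85 mm between neighbours along its y; which control is in which place varies. The controls keep the yaw of the box.
- square_button (a joint): the square push button: black square cap 28 x 28 mm, sides along the box's sides, square steel collar 38 mm wide. Its joint is the cap's travel in m: 0 up, 0.008 at the hard bottom stop; pushed in past 0.005 counts as pressed. Spring: about 2 N to start, 5 N at the bottom; it comes up by itself.
- square_button_top (a point): centre of the top face of the square cap, 81 mm above the bench when up (21 mm above the box's top, 16 mm above its steel collar); moves with the cap, z up.
- small_button (a joint): the smallest round push button: black flat-topped cap 18 mm in diameter, steel collar 27 mm in diameter. Its joint is the cap's travel in m: 0 up, 0.008 at the hard bottom stop; pushed in past 0.005 counts as pressed. Spring: about 2 N to start, 5 N at the bottom; it comes up by itself.
- small_button_top (a point): centre of the top face of the small round cap, 81 mm above the bench when up (21 mm above the box's top, 16 mm above its steel collar); moves with the cap, z up.
- large_button (a joint): the large round push button: flat-topped black cap 36 mm in diameter, collar 45 mm; travel in m, same spring. Leave alone.
- large_button_top (a point): centre of the top face of the large round cap, 81 mm above the bench when up (21 mm above the box's top, 16 mm above its steel collar); moves with the cap, z up.
- mushroom_button (a joint): mushroom-headed push button: broad domed black cap 42 mm in diameter, collar 33 mm; travel in m, same spring. Leave alone.
- mushroom_button_top (a point): centre of the top face of the mushroom cap, 81 mm above the bench when up (21 mm above the box's top, 16 mm above its steel collar); moves with the cap, z up.
- dial (a joint): round rotary dial 32 mm in diameter with a raised bar grip 30 x 8 mm; angle in rad, 0 with the bar along the box's x, growing clockwise from above. Leave alone.
- dial_top (a point): centre of the top of the dial's bar, 86 mm above the bench.
- rocker (a joint): rocker switch: black, 38 x 18 mm, shallow V shape, in an oblong steel frame 46 x 26 mm; tilt in rad, -0.25 to 0.25, positive with the far (+x of the box) end down. Leave alone.
- rocker_top (a point): middle of the rocker's V, about 75 mm above the bench; its ends stand up to about 80 mm.
- tin: loose round tin, 74 mm in diameter, 105 mm high, upright on the bench beside the box; origin at the centre of its underside. Leave alone.
- block: loose stepped steel block 70 x 45 mm, 50 mm high, on the bench beside the box; origin at the centre of its underside. Leave alone.
- magnet: loose grey triangular welding magnet lying on the bench beside the box, legs 90 mm, 16 mm high; origin at the underside of the middle of one leg. Leave alone.

How it is judged:
By the outcome, as a careful person would: the job done as asked, in the order asked, and still so for the second after the job is handed in, with the robot touching nothing.
It also fails if it takes over 48 s, if anything falls off the work surface, if the arm or the gripper's body presses on something with over 40 N, if the wrist force passes 120 N, or if a joint passes its speed limit or range.

ROBOT

A 6-joint arm with a two-finger parallel gripper is mounted at the origin on the work surface. World frame = base frame: x ahead of the robot, y to its left, z up, the work surface at z = 0. Lengths are in m, angles in degrees, forces in N, time in s.
With the tool pointing down it reaches from about 0.35 to 0.725 m from the base axis. Payload 4.3 kg.
Tool frame: the origin (TCP) lies midway between the tips of the shut fingers; the grasp point (between the pads) lies manip.grip_depth behind it (manip.grip_depth is the distance from the TCP to the grasp point, in m); z points along the fingers, y is the direction in which the jaws open and shut (so a half turn about z gives the same grasp; the last joint's range is limited). The gripper opens to 85 mm and grips with 20 to 120 N. Pads are 22 mm wide; open, the fingers measure 114 mm over their backs; the gripper's body (76 mm by 85 mm) begins 54 mm behind the grasp point. The pads swing forward as they close: fully open they stand 13 mm farther back than shut.
Start: joints at [-75.189, 21.618, 4.641, 73.018, 0, 83.68], TCP at [0.207, -0.536, 0.231] pointing down, gripper open.
Joint ranges: [-156.06, 156.06], [-48.1, 94.91], [-58.44, 69.94], [-101.28, 121.22], [-78.64, 73.56], [-180, 180]. Speed limits (degrees/s): [147.25, 147.25, 180, 180, 180, 180].

INTERFACE

Orientations are given as a 3x3 rotation matrix whose columns are the frame's x, y, z axes.
In Python, from workcell import manip gives the robot as it stands.
- The arm moves only by the tool carry_out, never from a script. Its argument "moves" is a list of rows, each an object of numbers: "tx", "ty", "tz": the shift along the tool's x, y, z in m; "wx", "wy", "wz": the turn, a rotation vector about the tool's x, y, z in rad. In form: [{"tx": .., "ty": .., "tz": .., "wx": .., "wy": .., "wz": ..}, ...]. A call has 1 to 8 rows; each row shifts and turns the commanded pose from where the row before left it, along the tool's axes as they then stand; what a row does not reach is not made up. A row lasts 1/8 s, in which the tool goes at most 62.5 mm and 10.7 degrees, less where a joint would pass 70% of its speed; a pose out of reach is approached as far as the arm can. A call with a gripper value outside its range is refused whole. "jaw" is the closure, from 0 (fully open) to 1 (shut), set as the call begins (left out, the last holds). The fingers move at their own pace and stop on an object; the grip force is fixed at half the most. Time passes only in rows, so rows that do not move let the fingers close. It gives the time, the measured TCP pose, the force and the opening at its end, in the units of the state.
- manip.get_obs(): the state, without advancing time (a new reading comes with each control period).
- manip.get_image(name): name is "scene" or "top" or "wrist"; returns a dict with "frame" (384x512x3 uint8, red, green, blue), "depth" (384x512 float32, m along the optical axis (not along the pixel's ray), 0 where there is no reading), "fx", "fy", "cx", "cy" (pixels), "world_from_camera" (4x4, takes a point from camera to world coordinates). Camera axes: x right, y down, z forward; pixel columns grow to the right and rows downward; lengths in m; the calibration is good to about 2 mm. A picture is of the moment at which its call begins.
- manip.job_done(): hands the job in, once; it reports no verdict.
Trained networks look in a picture, given as the dict that the camera call returned (one of the last four; its "shot" number tells which), for a name from the list of things; names that differ only in an ending like _2 or _b are one class to them, and where a whole thing is asked for, a point or a joint stands for the part that bears it (a point fixed in the world has none). Each returns a list of dicts, best first, with "score" (0 to 1); they miss things now and then, are a little off and sometimes report something else, mostly with a low value. They report only what shows in the picture. A call takes as long as a camera call.
- manip.look_for(target, picture): "rect" ([left, top, right, bottom] in pixels, round what is visible of it).
- manip.outline_of(target, picture): "mask" (384x512 bool, what is visible of it) and "rect" ([left, top, right, bottom] in pixels, round what is visible of it).
The state is a dict: "time_s": time; "qpos": joint angles; "qd": joint speeds; "effort": joint torques, N m; "eef_pos": TCP position; "ee_rot": TCP orientation; "wrist_force": force on the tool from outside, world axes, zero at the start; "wrist_torque": the same for the moment, N m; "gripper_width": finger opening in m.
Only numpy, scipy, OpenCV 4.12 (cv2) and the standard library are available. Lean on these libraries where they do the work, as an engineer would, in place of code of your own. Each camera call takes 0.05 s, during which the arm holds its last target.

## Working session

There is one attempt and no reset: what is moved stays moved. The work goes in short steps, Python scripts to look and compute and a tool call to move; the robot and the scene stay as the last step left them, time stands still between calls to the robot, and variables do not carry over. Pictures are saved under pics/ and viewed, and the job is handed in when it is done.

Besides the shell and the picture viewer there is one more tool, called by a JSON object that holds its "api" and its "payload", one argument or row to a line. carry_out: Moves the arm, as the interface text tells. Its arguments: {"type":"object","properties":{"moves":{"type":"array","items":{"type":"object","properties":{"tx":{"type":"number"},"ty":{"type":"number"},"tz":{"type":"number"},"wx":{"type":"number"},"wy":{"type":"number"},"wz":{"type":"number"}}}},"jaw":{"type":"number"}},"required":["moves"]}

```bash
mkdir -p pics; ls
python3 - <<'E'
from workcell import manip
import cv2,numpy as np,pickle
o=manip.get_obs();print({k:np.round(v,3) for k,v in o.items()},manip.grip_depth)
for n in("top","scene"):
    p=manip.get_image(n);cv2.imwrite(f'pics/{n}1.png',p["frame"][:,:,::-1])
    T=p["world_from_camera"];print(n,np.round(T,3).tolist(),p["fx"])
    for t in("panel","square_button","small_button","large_button","mushroom_button","dial","rocker","tin","block","magnet"):
        r=manip.outline_of(t,p)
        for d in r[:2]:
            m=d["mask"]&(p["depth"]>0);v,u=np.nonzero(m);z=p["depth"][m]
            P=np.c_[(u-p["cx"])/p["fx"]*z,(v-p["cy"])/p["fy"]*z,z]@T[:3,:3].T+T[:3,3]
            print(t,round(d["score"],2),np.round(d["rect"]),m.sum(),np.round(np.median(P,0),4),np.round((P.min(0)+P.max(0))/2,4), np.round(P.max(0),3))
E
```

```text
pics
{'time_s': np.float64(0.0), 'qpos': array([-7.5192e+01,  2.1662e+01,  4.5640e+00,  7.3016e+01, -1.0000e-03,
        8.3681e+01]), 'qd': array([ 0.007,  0.047,  0.013, -0.077,  0.053,  0.011]), 'effort': array([ 2.0000e-03, -4.6361e+01,  2.6987e+01,  2.1000e-02,  0.0000e+00,
       -0.0000e+00]), 'eef_pos': array([ 0.207, -0.536,  0.23 ]), 'ee_rot': array([[ 0.933,  0.36 , -0.001],
       [ 0.36 , -0.933,  0.002],
       [ 0.   , -0.002, -1.   ]]), 'wrist_force': array([ 1.373, -1.037,  0.71 ]), 'wrist_torque': array([-0.028,  0.003, -0.049]), 'gripper_width': np.float64(0.086)} 0.0187
top [[0.021, -0.995, 0.1, 0.461], [-1.0, -0.021, -0.001, 0.017], [0.003, -0.1, -0.995, 1.073], [0.0, 0.0, 0.0, 1.0]] 438.6854054028249
panel 0.96 [225. 114. 359. 230.] 9007 [ 0.5754 -0.0635  0.0586] [ 0.5995 -0.074   0.04  ] [0.736 0.085 0.085]
panel 0.71 [175. 127. 214. 164.] 1032 [0.6535 0.1488 0.103 ] [0.6711 0.1602 0.0516] [0.719 0.204 0.109]
square_button 0.62 [280. 193. 295. 203.] 117 [ 0.5348 -0.0646  0.0797] [ 0.5339 -0.0656  0.0801] [ 0.546 -0.053  0.085]
small_button 0.72 [319. 200. 329. 
[... 1216 characters left out ...]
 -0.055  0.084]
small_button 0.47 [251. 188. 257. 197.] 54 [0.5536 0.0136 0.0776] [0.5493 0.0141 0.0741] [0.559 0.022 0.083]
large_button 0.5 [211. 211. 231. 221.] 148 [ 0.6342 -0.0833  0.0812] [ 0.6288 -0.0829  0.0748] [ 0.645 -0.067  0.084]
mushroom_button 0.71 [245. 207. 262. 216.] 156 [6.444e-01 2.000e-04 7.940e-02] [0.6409 0.0008 0.077 ] [0.66  0.02  0.083]
dial 0.45 [176. 211. 189. 221.] 145 [ 0.62   -0.1651  0.0778] [ 0.6139 -0.166   0.0766] [ 0.63  -0.151  0.089]
block 0.77 [120. 190. 146. 222.] 477 [ 0.5015 -0.3056  0.0304] [ 0.47   -0.3135  0.0272] [ 0.526 -0.275  0.054]
magnet 0.64 [100. 234. 148. 271.] 856 [ 0.6381 -0.3281  0.0156] [ 0.6361 -0.3198  0.0097] [ 0.692 -0.27   0.021]
```

Run:
```python
import cv2,numpy as np
a=cv2.imread('pics/top1.png')[95:260,165:425];b=cv2.imread('pics/scene1.png')[160:290,90:300]
cv2.imwrite('pics/topc.png',cv2.resize(a,None,fx=3,fy=3,interpolation=2));cv2.imwrite('pics/scenec.png',cv2.resize(b,None,fx=3.5,fy=3.5,interpolation=2))
```

```text
(no output)
```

View pics/topc.png

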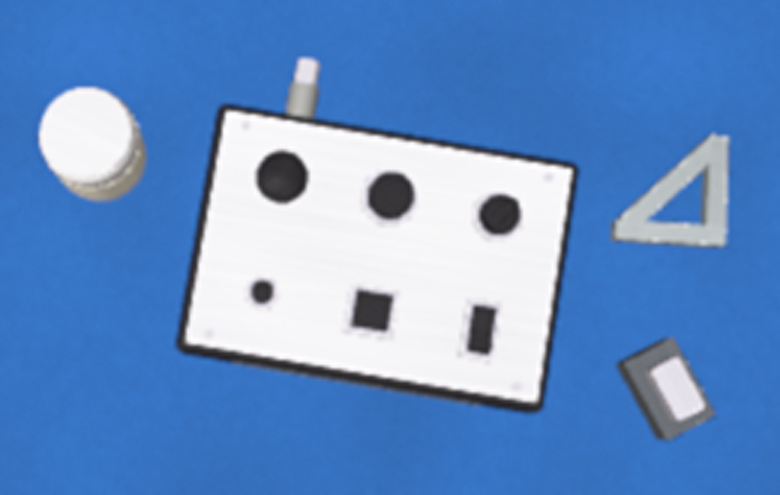

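View pics/scenec.png

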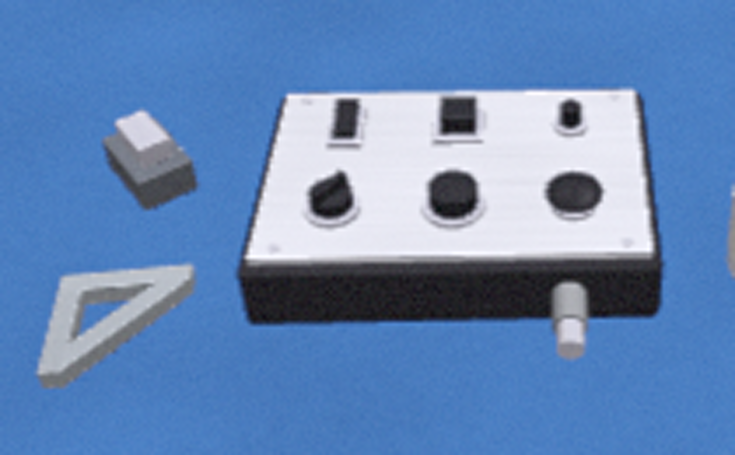

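The layout is clear. In the top crop, the near row is the small button (262,291), square (372,310) and rocker (481,329). The far row is mushroom, large and dial. I'll close the jaws and move above the square button.

{"api": "carry_out", "payload": {
  "jaw": 1,
  "moves": [
    {"tx": 0.039,"ty": -0.027},
    {"tx": 0.039,"ty": -0.027},
    {"tx": 0.039,"ty": -0.027},
    {"tx": 0.039,"ty": -0.027},
    {"tx": 0.039,"ty": -0.027},
    {"tx": 0.039,"ty": -0.027},
    {"tx": 0.039,"ty": -0.027},
    {"tx": 0.039,"ty": -0.027}
  ]
}}

```text
validation failed for argument at $.mo...
```

{"api": "carry_out", "payload": {
  "moves": [
    {"tx": 0.039,"ty": -0.027},
    {"tx": 0.039,"ty": -0.027},
    {"wz": -0.173},
    {"wz": -0.173},
    {"wz": -0.173},
    {"wz": -0.173},
    {"wz": -0.173},
    {"wz": -0.173}
  ]
}}

```text
validation failed for argument at $.mo...
```

Every row needs all six values.

{"api": "carry_out", "payload": {
  "jaw": 1,
  "moves": [
    {"tx": 0.039,"ty": -0.027,"tz": 0,"wx": 0,"wy": 0,"wz": 0},
    {"tx": 0.039,"ty": -0.027,"tz": 0,"wx": 0,"wy": 0,"wz": 0},
    {"tx": 0.039,"ty": -0.027,"tz": 0,"wx": 0,"wy": 0,"wz": 0},
    {"tx": 0.039,"ty": -0.027,"tz": 0,"wx": 0,"wy": 0,"wz": 0},
    {"tx": 0.039,"ty": -0.027,"tz": 0,"wx": 0,"wy": 0,"wz": 0},
    {"tx": 0.039,"ty": -0.027,"tz": 0,"wx": 0,"wy": 0,"wz": 0},
    {"tx": 0.039,"ty": -0.027,"tz": 0,"wx": 0,"wy": 0,"wz": 0},
    {"tx": 0.039,"ty": -0.027,"tz": 0,"wx": 0,"wy": 0,"wz": 0}
  ]
}}

```text
time_s: 2.1
eef_pos: [0.4212, -0.2212, 0.2316]
ee_rot: [[0.933, 0.36, 0.001], [0.36, -0.933, -0.001], [0.0, 0.001, -1.0]]
wrist_force: [0.3, -0.3, -0.4]
gripper_width: 0.0
```

{"api": "carry_out", "payload": {
  "moves": [
    {"tx": 0.04,"ty": -0.0265,"tz": 0,"wx": 0,"wy": 0,"wz": 0},
    {"tx": 0.04,"ty": -0.0265,"tz": 0,"wx": 0,"wy": 0,"wz": 0},
    {"tx": 0.04,"ty": -0.0265,"tz": 0,"wx": 0,"wy": 0,"wz": 0},
    {"tx": 0.04,"ty": -0.0265,"tz": 0,"wx": 0,"wy": 0,"wz": 0},
    {"tx": 0,"ty": 0,"tz": 0,"wx": 0,"wy": 0,"wz": -0.173},
    {"tx": 0,"ty": 0,"tz": 0,"wx": 0,"wy": 0,"wz": -0.173},
    {"tx": 0,"ty": 0,"tz": 0,"wx": 0,"wy": 0,"wz": -0.173},
    {"tx": 0,"ty": 0,"tz": 0,"wx": 0,"wy": 0,"wz": -0.173}
  ]
}}

```text
time_s: 3.1
eef_pos: [0.5315, -0.0658, 0.2313]
ee_rot: [[0.483, 0.876, 0.0], [0.876, -0.483, -0.0], [-0.0, 0.0, -1.0]]
wrist_force: [-0.8, 0.1, -0.3]
gripper_width: -0.0
```

{"api": "carry_out", "payload": {
  "moves": [
    {"tx": 0,"ty": 0,"tz": 0,"wx": 0,"wy": 0,"wz": -0.173},
    {"tx": 0,"ty": 0,"tz": 0,"wx": 0,"wy": 0,"wz": -0.173},
    {"tx": 0,"ty": 0,"tz": 0,"wx": 0,"wy": 0,"wz": 0}
  ]
}}

```text
time_s: 3.48
eef_pos: [0.5315, -0.0659, 0.2313]
ee_rot: [[0.165, 0.986, 0.0], [0.986, -0.165, -0.0], [-0.0, 0.0, -1.0]]
wrist_force: [0.7, 0.5, -0.1]
gripper_width: 0.0001
```

```bash
cat > h.py <<'E'
from workcell import manip
import cv2,numpy as np
def centre(p,mask,z):
    # outline pixels -> plane z ; centroid
    T=p["world_from_camera"];m,_=cv2.findContours(mask.astype(np.uint8),0,2);c=max(m,key=cv2.contourArea)
    mo=cv2.moments(c);u,v=mo["m10"]/mo["m00"],mo["m01"]/mo["m00"]
    d=T[:3,:3]@[(u-p["cx"])/p["fx"],(v-p["cy"])/p["fy"],1];s=(z-T[2,3])/d[2]
    return (T[:3,3]+s*d)[:2],(u,v)
E
python3 - <<'E'
from h import *
o=manip.get_obs();print(o["time_s"],o["eef_pos"],np.round(o["ee_rot"],3).tolist(),o["qpos"],o["gripper_width"])
for n in ("wrist","top"):
    p=manip.get_image(n);cv2.imwrite(f'pics/{n}2.png',p["frame"][:,:,::-1])
    print(n,np.round(p["world_from_camera"],3).tolist())
    for t in("square_button","small_button","rocker","large_button","mushroom_button","dial"):
        for d in manip.outline_of(t,p)[:2]:
            c,uv=centre(p,d["mask"],.081);m=d["mask"]
            print(t,round(d["score"],2),np.round(d["rect"]),m.sum(),np.round(c,4),np.round(uv,1),np.median(p["depth"][m]))
E
```

```text
3.475 [ 0.53149132 -0.06587568  0.2313301 ] [[0.165, 0.986, 0.0], [0.986, -0.165, -0.0], [-0.0, 0.0, -1.0]] [-1.38506920e+01  1.69740668e+01 -1.97428792e+00  7.10443635e+01
 -4.63372732e-03  8.56616089e+01] 8.13954337371681e-05
wrist [[0.986, -0.159, -0.047, 0.543], [-0.166, -0.944, -0.285, 0.005], [0.001, 0.289, -0.957, 0.373], [0.0, 0.0, 0.0, 1.0]]
square_button 0.86 [250. 165. 279. 194.] 881 [ 0.5363 -0.0662] [266.2 179.1] 0.30180958
small_button 0.74 [254.  80. 276.  99.] 339 [0.5488 0.0153] [265.3  87.8] 0.27741855
large_button 0.59 [337. 158. 378. 200.] 1226 [ 0.6231 -0.0797] [358.5 178. ] 0.30179012
mushroom_button 0.66 [342.  63. 386. 111.] 1780 [0.6357 0.0024] [365.5  85.8] 0.27852762
dial 0.63 [337. 241. 367. 274.] 864 [ 0.6107 -0.1611] [352.5 256. ] 0.3283233
top [[0.021, -0.995, 0.1, 0.461], [-1.0, -0.021, -0.001, 0.017], [0.003, -0.1, -0.995, 1.073], [0.0, 0.0, 0.0, 1.0]]
small_button 0.39 [247. 189. 254. 197.] 42 [0.5458 0.0195] [251.2 192.4] 0.9968146
mushroom_button 0.71 [250. 146. 270. 164.] 245 [0.6344 0.005 ] [258.3 154. ] 1.008073
```

View pics/wrist2.png

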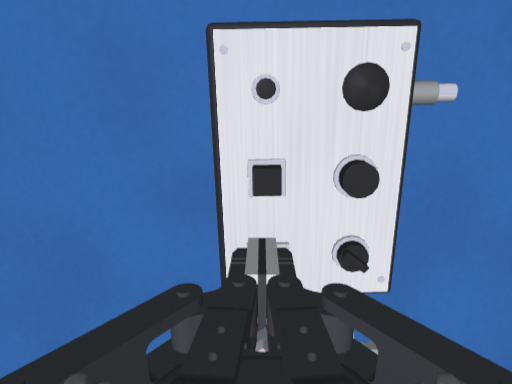

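{"api": "carry_out", "payload": {
  "moves": [
    {"tx": 0.0006,"ty": 0.0036,"tz": 0.03,"wx": 0,"wy": 0,"wz": 0},
    {"tx": 0,"ty": 0,"tz": 0.04,"wx": 0,"wy": 0,"wz": 0},
    {"tx": 0,"ty": 0,"tz": 0.04,"wx": 0,"wy": 0,"wz": 0},
    {"tx": 0,"ty": 0,"tz": 0.02,"wx": 0,"wy": 0,"wz": 0},
    {"tx": 0,"ty": 0,"tz": 0.01,"wx": 0,"wy": 0,"wz": 0},
    {"tx": 0,"ty": 0,"tz": 0,"wx": 0,"wy": 0,"wz": 0}
  ]
}}

```text
time_s: 4.92
eef_pos: [0.5349, -0.0658, 0.0911]
ee_rot: [[0.163, 0.987, -0.001], [0.987, -0.163, 0.0], [-0.0, -0.001, -1.0]]
wrist_force: [0.1, -0.1, -0.3]
gripper_width: 0.0003
```

Run:
```python
from h import *
o=manip.get_obs();print(o["time_s"],o["eef_pos"],o["wrist_force"])
for n in ("wrist","scene"):
    p=manip.get_image(n);f=p["frame"][:,:,::-1]
    if n=="scene": f=cv2.resize(f[160:260,130:290],None,fx=5,fy=5,interpolation=2)
    cv2.imwrite(f'pics/{n}3.png',f)
    for t in("square_button","small_button"):
        for d in manip.outline_of(t,p)[:2]:
            c,uv=centre(p,d["mask"],.081);m=d["mask"]
            print(n,t,round(d["score"],2),np.round(d["rect"]),m.sum(),np.round(c,4),np.round(uv,1))
```

```text
4.925 [ 0.53492112 -0.06584405  0.09108994] [ 0.09288431 -0.05624216 -0.316096  ]
wrist square_button 0.56 [239. 211. 292. 248.] 1462 [ 0.5379 -0.0571] [264.1 227.3]
wrist small_button 0.96 [243.  59. 282.  98.] 1204 [0.5487 0.0153] [261.7  77. ]
scene small_button 0.48 [248. 187. 258. 196.] 50 [0.5578 0.0128] [252.  192.1]
```

View pics/wrist3.png

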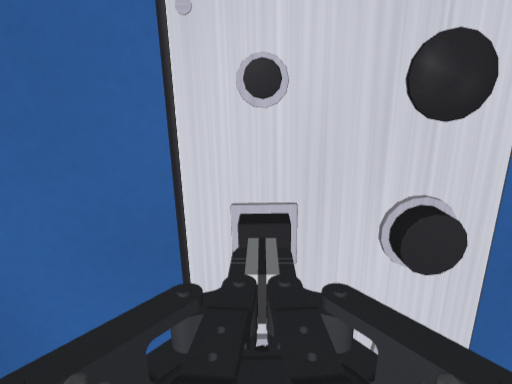

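View pics/scene3.png

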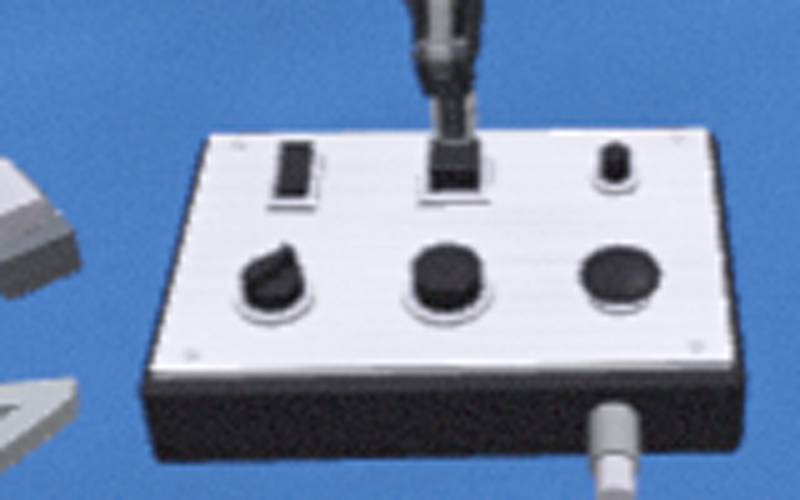

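The closed fingertips are centred over the square cap, about 10 mm up: wrist image (264,240), scene crop (455,135). Nothing else is near them. Next I'll press in steps and hold.

{"api": "carry_out", "payload": {
  "moves": [
    {"tx": 0,"ty": 0,"tz": 0.007,"wx": 0,"wy": 0,"wz": 0},
    {"tx": 0,"ty": 0,"tz": 0.003,"wx": 0,"wy": 0,"wz": 0},
    {"tx": 0,"ty": 0,"tz": 0.003,"wx": 0,"wy": 0,"wz": 0},
    {"tx": 0,"ty": 0,"tz": 0.002,"wx": 0,"wy": 0,"wz": 0},
    {"tx": 0,"ty": 0,"tz": 0,"wx": 0,"wy": 0,"wz": 0}
  ]
}}

```text
time_s: 5.85
eef_pos: [0.5349, -0.0659, 0.0763]
ee_rot: [[0.163, 0.987, -0.0], [0.987, -0.163, -0.0], [-0.0, -0.0, -1.0]]
wrist_force: [-1.8, -0.6, 4.1]
gripper_width: 0.0
```

{"api": "carry_out", "payload": {
  "moves": [
    {"tx": 0,"ty": 0,"tz": 0.001,"wx": 0,"wy": 0,"wz": 0},
    {"tx": 0,"ty": 0,"tz": 0.001,"wx": 0,"wy": 0,"wz": 0},
    {"tx": 0,"ty": 0,"tz": 0,"wx": 0,"wy": 0,"wz": 0}
  ]
}}

```text
time_s: 6.22
eef_pos: [0.5349, -0.0658, 0.0743]
ee_rot: [[0.163, 0.987, -0.0], [0.987, -0.163, 0.0], [-0.0, -0.0, -1.0]]
wrist_force: [-2.7, 0.4, 4.5]
gripper_width: 0.0004
```

{"api": "carry_out", "payload": {
  "moves": [
    {"tx": 0,"ty": 0,"tz": 0.0007,"wx": 0,"wy": 0,"wz": 0},
    {"tx": 0,"ty": 0,"tz": 0,"wx": 0,"wy": 0,"wz": 0},
    {"tx": 0,"ty": 0,"tz": 0,"wx": 0,"wy": 0,"wz": 0},
    {"tx": 0,"ty": 0,"tz": 0,"wx": 0,"wy": 0,"wz": 0},
    {"tx": 0,"ty": 0,"tz": 0,"wx": 0,"wy": 0,"wz": 0},
    {"tx": 0,"ty": 0,"tz": 0,"wx": 0,"wy": 0,"wz": 0},
    {"tx": 0,"ty": 0,"tz": 0,"wx": 0,"wy": 0,"wz": 0},
    {"tx": 0,"ty": 0,"tz": 0,"wx": 0,"wy": 0,"wz": 0}
  ]
}}

```text
time_s: 7.22
eef_pos: [0.5351, -0.0659, 0.0736]
ee_rot: [[0.163, 0.987, 0.0], [0.987, -0.163, -0.0], [-0.0, 0.0, -1.0]]
wrist_force: [-3.0, 1.5, 4.6]
gripper_width: -0.0001
```

Run:
```python
from h import *
F=[]
for i in range(4):
    p=manip.get_image("scene");o=manip.get_obs();F.append(o["wrist_force"])
print(np.round(F,2),o["eef_pos"])
cv2.imwrite('pics/scene4.png',cv2.resize(p["frame"][160:260,130:290,::-1],None,fx=5,fy=5,interpolation=2))
```

```text
[[-3.22  1.41  4.83]
 [-2.69  0.99  4.99]
 [-2.03  0.37  4.68]
 [-2.64  0.86  4.43]] [ 0.53517756 -0.06587711  0.07360877]
```

View pics/scene4.png

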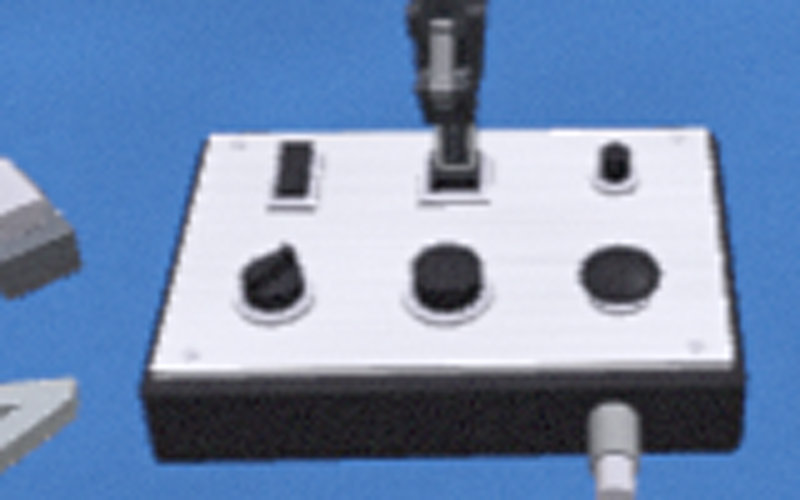

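The cap is visibly down, with its front face shorter at (455,180). The force is about 4.7 N at 7.4 mm of travel. I'll hold it a little longer, then lift straight up.

{"api": "carry_out", "payload": {
  "moves": [
    {"tx": 0,"ty": 0,"tz": 0,"wx": 0,"wy": 0,"wz": 0},
    {"tx": 0,"ty": 0,"tz": 0,"wx": 0,"wy": 0,"wz": 0},
    {"tx": 0,"ty": 0,"tz": 0,"wx": 0,"wy": 0,"wz": 0},
    {"tx": 0,"ty": 0,"tz": 0,"wx": 0,"wy": 0,"wz": 0},
    {"tx": 0,"ty": 0,"tz": -0.004,"wx": 0,"wy": 0,"wz": 0},
    {"tx": 0,"ty": 0,"tz": -0.008,"wx": 0,"wy": 0,"wz": 0},
    {"tx": 0,"ty": 0,"tz": -0.02,"wx": 0,"wy": 0,"wz": 0},
    {"tx": 0,"ty": 0,"tz": -0.015,"wx": 0,"wy": 0,"wz": 0}
  ]
}}

```text
time_s: 8.43
eef_pos: [0.5361, -0.0661, 0.1218]
ee_rot: [[0.163, 0.987, 0.002], [0.987, -0.163, -0.001], [-0.0, 0.002, -1.0]]
wrist_force: [0.3, 0.7, 0.3]
gripper_width: 0.0
```

Run:
```python
from h import *
p=manip.get_image("scene");cv2.imwrite('pics/scene5.png',cv2.resize(p["frame"][160:260,130:290,::-1],None,fx=5,fy=5,interpolation=2))
p=manip.get_image("wrist");cv2.imwrite('pics/wrist5.png',p["frame"][:,:,::-1])
for t in("square_button","small_button"):
    for d in manip.outline_of(t,p)[:1]:
        c,uv=centre(p,d["mask"],.081);m=d["mask"]
        print(t,round(d["score"],2),np.round(d["rect"]),m.sum(),np.round(c,4),np.round(uv,1))
        T=p["world_from_camera"];v,u=np.nonzero(m);z=p["depth"][m];P=np.c_[(u-p["cx"])/p["fx"]*z,(v-p["cy"])/p["fy"]*z,z]@T[:3,:3].T+T[:3,3]
        P=P[P[:,2]>.078];print(len(P),(P.max(0)+P.min(0))/2,np.median(P,0))
print(manip.get_obs()["eef_pos"],manip.get_obs()["wrist_force"])
```

```text
small_button 0.17 [257. 327. 266. 338.] 128 [ 0.5239 -0.1484] [261.4 331.1]Traceback (most recent call last):
  File "<stdin>", line 9, in <module>
    return umr_maximum(a, axis, None, out, keepdims, initial, where)
ValueError: zero-size array to reduction operation maximum which has no identity
```

View pics/scene5.png

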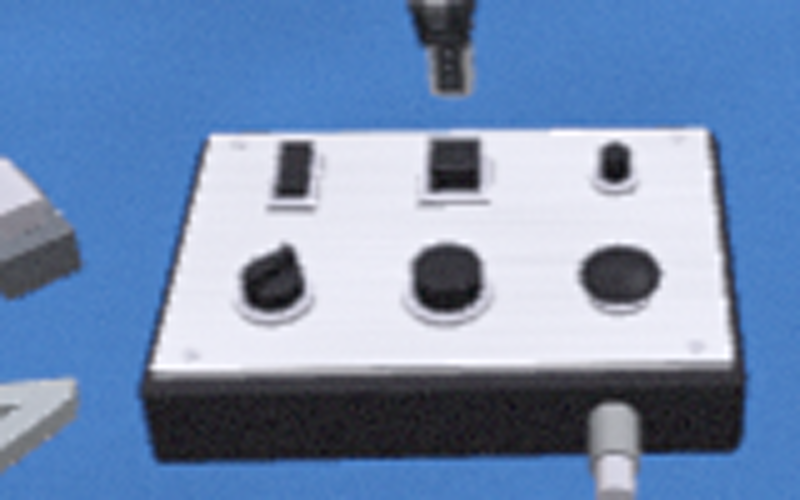

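View pics/wrist5.png

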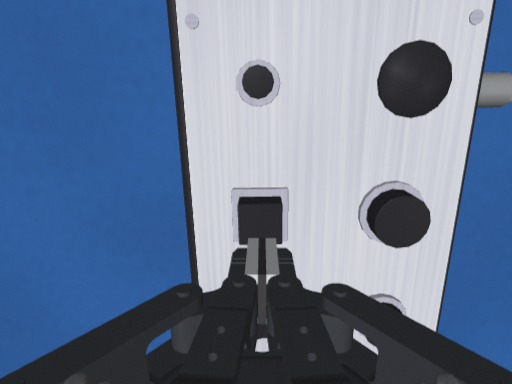

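The square button is back up: scene crop (455,165), full height as before. The only network hit, at (261,331), is a false report in the gripper area. The small button really shows at (258,81). I'll move above it.

{"api": "carry_out", "payload": {
  "moves": [
    {"tx": 0.028,"ty": 0,"tz": 0,"wx": 0,"wy": 0,"wz": 0},
    {"tx": 0.028,"ty": 0,"tz": 0,"wx": 0,"wy": 0,"wz": 0},
    {"tx": 0.0275,"ty": -0.0006,"tz": 0,"wx": 0,"wy": 0,"wz": 0},
    {"tx": 0,"ty": 0,"tz": 0.02,"wx": 0,"wy": 0,"wz": 0},
    {"tx": 0,"ty": 0,"tz": 0.01,"wx": 0,"wy": 0,"wz": 0},
    {"tx": 0,"ty": 0,"tz": 0,"wx": 0,"wy": 0,"wz": 0}
  ]
}}

```text
time_s: 9.38
eef_pos: [0.5468, 0.0164, 0.0892]
ee_rot: [[0.164, 0.987, -0.003], [0.987, -0.164, 0.0], [-0.0, -0.003, -1.0]]
wrist_force: [-0.4, 0.3, -0.0]
gripper_width: 0.0001
```

Run:
```python
from h import *
o=manip.get_obs();print(o["time_s"],o["eef_pos"],o["wrist_force"])
p=manip.get_image("scene");f=cv2.resize(p["frame"][160:260,130:290,::-1],None,fx=5,fy=5,interpolation=2)
cv2.imwrite('pics/scene6.png',f)
p=manip.get_image("wrist");g=p["frame"][:,:,::-1].copy()
T=p["world_from_camera"]
for q in([.548,.0165,.081],[.548,.0195,.081],[.548,.0145,.081],list(o["eef_pos"])):
    c=T[:3,:3].T@(np.array(q)-T[:3,3]);print(q,c[0]/c[2]*p["fx"]+p["cx"],c[1]/c[2]*p["fy"]+p["cy"])
cv2.imwrite('pics/wrist6.png',cv2.resize(g[170:300,180:340],None,fx=4,fy=4,interpolation=2))
```

```text
9.375 [0.54682458 0.01643426 0.08922807] [-0.38145293  0.25262709 -0.00243757]
[0.548, 0.0165, 0.081] 262.0171486898973 243.67905113717657
[0.548, 0.0195, 0.081] 261.0750853765602 238.49824933342254
[0.548, 0.0145, 0.081] 262.63980051363154 247.103275014536
[np.float64(0.546824579291847), np.float64(0.016434263968878104), np.float64(0.08922806599930172)] 259.7291064248685 251.29207087694073
```

View pics/scene6.png

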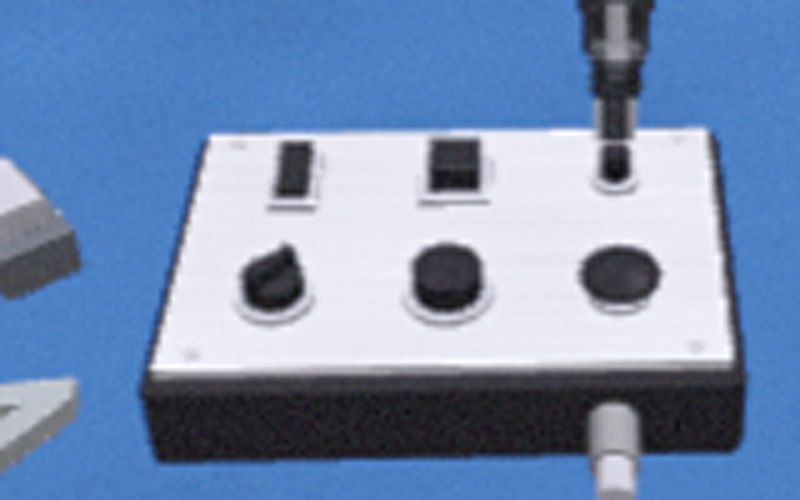

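View pics/wrist6.png

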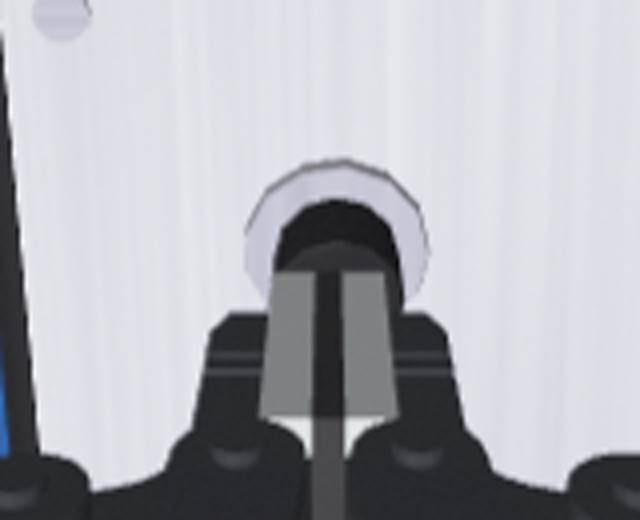

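The tips cover the small cap. In the wrist crop the cap's front edge shows at (338,240), just ahead of the tips, and the scene crop shows them directly above it at (615,150). I'll press.

{"api": "carry_out", "payload": {
  "moves": [
    {"tx": 0,"ty": 0,"tz": 0.006,"wx": 0,"wy": 0,"wz": 0},
    {"tx": 0,"ty": 0,"tz": 0.003,"wx": 0,"wy": 0,"wz": 0},
    {"tx": 0,"ty": 0,"tz": 0.003,"wx": 0,"wy": 0,"wz": 0},
    {"tx": 0,"ty": 0,"tz": 0.002,"wx": 0,"wy": 0,"wz": 0},
    {"tx": 0,"ty": 0,"tz": 0,"wx": 0,"wy": 0,"wz": 0}
  ]
}}

```text
time_s: 10.1
eef_pos: [0.5483, 0.0164, 0.0768]
ee_rot: [[0.163, 0.987, 0.0], [0.987, -0.163, -0.001], [-0.0, 0.0, -1.0]]
wrist_force: [-1.1, -1.5, 4.6]
gripper_width: -0.0001
```

{"api": "carry_out", "payload": {
  "moves": [
    {"tx": 0,"ty": 0,"tz": 0.002,"wx": 0,"wy": 0,"wz": 0},
    {"tx": 0,"ty": 0,"tz": 0.001,"wx": 0,"wy": 0,"wz": 0},
    {"tx": 0,"ty": 0,"tz": 0,"wx": 0,"wy": 0,"wz": 0},
    {"tx": 0,"ty": 0,"tz": 0,"wx": 0,"wy": 0,"wz": 0}
  ]
}}

```text
time_s: 10.6
eef_pos: [0.5483, 0.0165, 0.0737]
ee_rot: [[0.163, 0.987, 0.0], [0.987, -0.163, -0.0], [-0.0, 0.0, -1.0]]
wrist_force: [-0.9, -1.1, 3.9]
gripper_width: 0.0002
```

Run:
```python
from h import *
F=[]
for i in range(4):
    p=manip.get_image("scene");o=manip.get_obs();F.append(o["wrist_force"])
print(np.round(F,2),o["eef_pos"])
cv2.imwrite('pics/scene7.png',cv2.resize(p["frame"][160:260,130:290,::-1],None,fx=5,fy=5,interpolation=2))
```

```text
[[-0.36 -1.48  4.7 ]
 [-0.91 -1.01  5.02]
 [-0.44 -1.96  4.18]
 [-0.78 -1.67  4.72]] [0.54834111 0.01647818 0.07371603]
```

View pics/scene7.png

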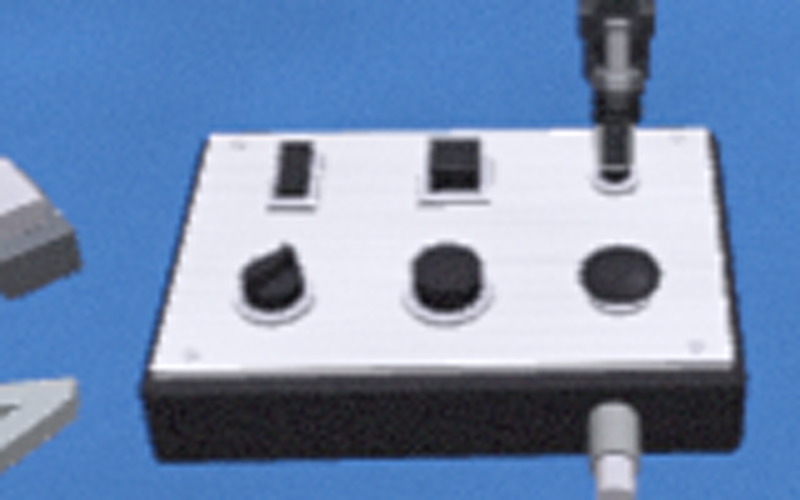

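The small cap is down at (615,175), at about 7.3 mm and 4.7 N, the same as the square button. I'll lift and withdraw.

{"api": "carry_out", "payload": {
  "moves": [
    {"tx": 0,"ty": 0,"tz": 0,"wx": 0,"wy": 0,"wz": 0},
    {"tx": 0,"ty": 0,"tz": 0,"wx": 0,"wy": 0,"wz": 0},
    {"tx": 0,"ty": 0,"tz": -0.004,"wx": 0,"wy": 0,"wz": 0},
    {"tx": 0,"ty": 0,"tz": -0.008,"wx": 0,"wy": 0,"wz": 0},
    {"tx": 0,"ty": 0,"tz": -0.03,"wx": 0,"wy": 0,"wz": 0},
    {"tx": 0,"ty": 0,"tz": -0.04,"wx": 0,"wy": 0,"wz": 0},
    {"tx": 0,"ty": 0,"tz": -0.04,"wx": 0,"wy": 0,"wz": 0},
    {"tx": 0,"ty": 0,"tz": 0,"wx": 0,"wy": 0,"wz": 0}
  ]
}}

```text
time_s: 11.8
eef_pos: [0.5504, 0.017, 0.1991]
ee_rot: [[0.163, 0.987, 0.006], [0.987, -0.163, 0.001], [0.002, 0.006, -1.0]]
wrist_force: [0.7, 0.3, -1.0]
gripper_width: 0.0003
```

Run:
```python
from h import *
o=manip.get_obs();print(o["time_s"],o["eef_pos"],o["wrist_force"])
p=manip.get_image("scene");cv2.imwrite('pics/scene8.png',cv2.resize(p["frame"][160:290,90:300,::-1],None,fx=3.8,fy=3.8,interpolation=2))
```

```text
11.8 [0.55038063 0.01703084 0.19908344] [ 0.71832849  0.28093261 -0.98975308]
```

View pics/scene8.png

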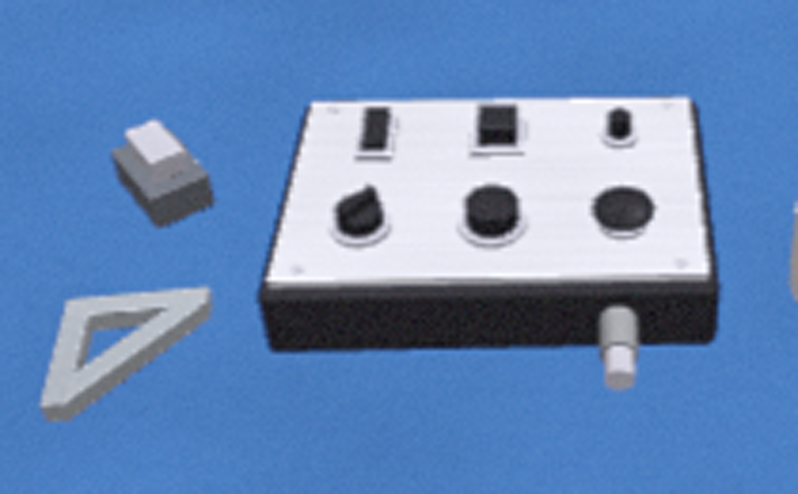

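Both caps are up, at (497,125) and (620,125). The other controls and the loose things visible in the crop look unchanged, and the arm is clear. I'll hand it in.

```bash
python3 -c "
from workcell import manip
print(manip.job_done())"
```

```text
the job is handed in; nothing more can be done
None
```

The purge was done in the order asked, and I handed the job in at about 11.9 s of the 48 s allowed.

- **Square button:** I pressed it with the closed fingertips to about 7.4 mm at about 4.7 N. It stayed in for about 2 s, and the image afterwards showed it back up.
- **Small round button:** I then pressed it to about 7.3 mm at about 4.7 N. The image afterwards showed it back up.
- **Withdrawal:** The tool was lifted to 0.20 m, well clear of the box.

**Last checks:** The final scene image shows both caps up. The dial, rocker, large button, mushroom button, block and magnet look unchanged. The tin was mostly outside that image, but the arm never went near it. The wrist force was back to noise level, about 1 N.

**Disagreements:** The top and wrist cameras differed by about 4 mm on the small button's position, so I aimed between them and checked the wrist view before pressing. One network reported the small button in the gripper area, with a low score, and I ignored it. Button travel was judged from tool height, force and images, because there is no direct reading of it.

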